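Back off a ratchet index wheel and lock it with its captive screw

TASK

Swing the yellow ratchet pawl up and right over so that it stays back clear of the wheel, then turn the toothed wheel backward (anticlockwise seen from above) by its black crank post until the red-ringed locking hole lies under the captive screw. Then lock the wheel: push the black wing knob down against its spring and turn it clockwise so that its thread catches, and go on turning (re-gripping as needed) until it is fully home at its stop; let go. Leave the grease pot, the steel plug, the tape roll and the small black adapter where they stand.

Things in the scene. Friction and masses are not known exactly. Their poses are not given: they have to be found in the camera images.
- fixture: Index fixture, fixed to the bench: round grey base plate 208 mm across, 10 mm thick. Origin at the centre of its underside, on the wheel's vertical axis; z up. Bearings below are angles about this origin, anticlockwise from the fixture's x axis. It carries a toothed steel wheel, a yellow pawl at bearing 60 deg and a blue bracket with the captive screw at bearing -40 deg.
- pawl (a joint): Pawl angle, rad: 0 = level, tip down in a tooth gap; grows as the tip lifts; starts at 0 to 0.2. Down, it lets the wheel turn clockwise only and blocks backward turning. Nearly frictionless: below 1.57 (upright) it drops back onto the wheel; past upright it falls to its stop at 2.0 and stays. Clear of the wheel means more than 1.65.
- pawl_bar (a point): Middle of the pawl's red round cross-bar: 10 mm thick, 44 mm free length, level, pointing outward along bearing 60 deg beyond the wheel. 60 mm from the hinge line, 50 mm above the bench when the pawl is at 0. Pinch it from above across the bar and carry it round the hinge: up, then over in the direction of bearing 150 deg. It can turn between the fingers.
- pawl_hinge (a point): Point on the pawl's level hinge line, square to which the bar swings: 46 mm above the bench, 60 mm from pawl_bar in the direction of bearing 150 deg when the pawl is at 0. The hinge line is parallel to the bar. The steel yoke holding it is 27 mm wide and 54 mm high and ends 18 mm inward of this point.
- wheel (a joint): Wheel angle, rad, growing anticlockwise from above (= backward). 0 = locking hole exactly under the captive screw; the screw enters within about 0.07 of that. Starts at -1.2 to -0.6; range -1.6 to 0.3. Stays where it is left (friction 0.12 N m).
- crank_grip (a point): Gripping height on the upright black crank post of the wheel: 18 mm thick, turns freely on its pin, from 34 to 84 mm above the bench; this point is on its axis, 64 mm above the bench, 52 mm from the wheel axis, at bearing 215 deg plus the wheel angle.
- knob_grip (a point): Centre of the black wing of the captive screw's knob: 46 mm long (this point's x axis), 12 mm thick (its y), 22 mm high; grip it from above across the 12 mm. On the screw axis, 99 mm above the bench when up, 87 mm when home. Between wing and bush there is only a 10 mm thick neck.
- knob (a joint): Knob turn, rad, clockwise from above; starts at -0.45 to -0.05, stops at -0.5 and 2.2. At 0 the wing lies along bearing -40 deg. To catch the thread push it down 8 to 12 mm while below 0, then turn past 0.3 still pushing; unpushed it spins over the thread. Once caught it stays down, and turning on draws it down 2.8 mm per rad unaided. Friction 0.06 N m. Home: over 1.9.
- screw (a joint): Depth of the captive screw, m: 0 = held up by its spring, grows downward to 0.013. The spring pushes back with 3 N at 0 and 7 N at the bottom. If the locking hole is not under it, the wheel stops it at 0.002. At home it is about 0.012; it moves down with the knob.
- pot_center (a point): Centre of the white grease pot with blue lid, upright, 58 mm wide, 73 mm high (36.5 mm above the bench). Bystander.
- plug_center (a point): Centre of the upright steel plug, 30 mm wide below, thin rod above, 89 mm high (44.5 mm above the bench). Bystander.
- tape_center (a point): Centre of the blue tape roll lying flat, 82 mm wide, 46 mm high (23 mm above the bench). Bystander.
- wheel_top (a point): Centre of the wheel's flat top, on its axis, 30 mm above the bench. Wheel radius 70 mm, 24 saw teeth up to 36 mm above the bench round its edge. A brass adapter, 20 mm wide, is fixed at the centre (top 64 mm above the bench). The locking hole is black, 16 mm wide, in a red ring, 52 mm from the axis. A wall shelf overhangs the bench 0.65 m up beyond x = 0.58 m: keep the arm low.
- screw_bush (a point): Top of the steel bush (26 mm wide) in which the captive screw runs: on the screw's vertical axis, 60 mm above the bench, 52 mm from the wheel axis. The blue bracket under it is 30 mm wide, its top 54 mm above the bench, and reaches from 40 to 103 mm from the wheel axis along bearing -40 deg.
- spare_center (a point): Centre of the small black adapter standing upright in front of the fixture, 20 mm wide, 29 mm high (14.5 mm above the bench). Bystander.

How it is judged (in metres and radians):
On the way, in this order (a step that is already met when the one before it is completed fails the run):
1. the pawl is swung back past upright (value of joint pawl above 1.65 rad), for 0.2 s.
2. the wheel is turned back until the locking hole lies under the screw (value of joint wheel between -0.1 and 0.1 rad and value of joint pawl above 1.65 rad), for 0.2 s.
3. the screw is pushed down and its thread has caught (value of joint screw above 0.006 m and value of joint knob above 0.3 rad), for 0.1 s.
At the end, for the whole second after the job is handed in: The pawl lies back past upright (more than 1.65 rad), the wheel is within 0.1 rad of the locking position, and the captive screw is home: knob turned more than 1.9 rad and screw more than 9.5 mm down (all of step 2 and value of joint knob above 1.9 rad and value of joint screw above 0.0095 m); the robot touches nothing.
It fails at once if the grease pot is moved by more than 20 mm or tipped (distance of pot_center from where it was at the start of the episode above 0.02 m).
It fails at once if the plug is moved by more than 20 mm or tipped (distance of plug_center from where it was at the start of the episode above 0.02 m).
It fails at once if the tape roll is moved by more than 20 mm (distance of tape_center from where it was at the start of the episode above 0.02 m).
It fails at once if the small black adapter is moved by more than 20 mm (distance of spare_center from where it was at the start of the episode above 0.02 m).
It also fails if it takes over 62 s, if anything falls off the work surface, if the arm or the gripper's body presses on something with over 40 N, if the wrist force passes 120 N, or if a joint passes its speed limit or range.

ROBOT

A 6-joint arm with a two-finger parallel gripper is mounted at the origin on a cart in front of the work surface, level with it; the furniture and walls round the work are solid. World frame = base frame: x ahead of the robot, y to its left, z up, the work surface at z = 0. Lengths are in m, angles in degrees, forces in N, time in s.
With the tool pointing down it reaches from about 0.325 to 0.775 m from the base axis. Payload 5.5 kg.
Tool frame: the origin (TCP) lies at the centre of the arm's flange, where the gripper is bolted on; the fingertips stand 182 mm ahead of it and the grasp point (between the pads) lies 163 mm ahead of it; z points along the fingers, y is the direction in which the jaws open and shut (so a half turn about z gives the same grasp; the last joint's range is limited). The gripper opens to 88 mm and grips with 3 to 60 N. Pads are 20 mm wide; open, the fingers measure 115 mm over their backs; the gripper's body (75 mm by 178 mm) begins 61 mm behind the grasp point.
Start: joints at [70.949, 5.22, 70.514, -0, 104.267, -3.249], TCP at [0.163, 0.577, 0.405] pointing down, gripper open.
Joint ranges: [-164.24, 164.24], [-49.07, 125.15], [9.68, 141.18], [-86.29, 266.29], [3.28, 154.24], [-151.56, 151.56]. Speed limits (degrees/s): [147.25, 147.25, 172.46, 180, 180, 180].

INTERFACE

Orientations are given as [roll, pitch, yaw] about the fixed x, y, z axes, in that order (R = Rz(yaw) Ry(pitch) Rx(roll)).
In Python, from station import r gives the robot as it stands. The module is installed in compiled form; this text tells all that it offers. Calls block until the motion is done:
- r.reach(position, orientation): joint-space move of the TCP to a pose.
- r.servo_line(position, rotation=None, speed=0.15): straight line of the TCP; rotation=None keeps the orientation; speed is the mean speed in m/s.
- r.move_joints(angles): joint-space move.
- r.let_go() and r.grab(squeeze=None): open the fingers fully, or close them until they stop; squeeze is the grip in N (None keeps the last).
- r.wait(seconds).
- r.inverse_kinematics(position, orientation): joint angles nearest the present ones, or None.
- r.sense(): the state.
- r.snapshot(name): name is "scene" or "top" or "wrist"; returns a dict with "frame" (480x640x3 uint8, red, green, blue), "fx", "fy", "cx", "cy" (pixels), "dist_coeffs" ([k1, k2, p1, p2, k3] as OpenCV has them; the pictures are not rectified), "R" (3x3) and "t" (3): a world point X has camera coordinates R X + t. Camera axes: x right, y down, z forward; pixel columns grow to the right and rows downward; lengths in m; the calibration is good to about 2 mm. A picture is of the moment at which its call begins. There is no depth.
A pose or a line that the arm cannot do raises r.IKError and nothing moves.
- r.hand_in(): hands the job in, once; it reports no verdict.
The state is a dict: "clock": time; "joints": joint angles; "joint_vel": joint speeds; "joint_torque": joint torques, N m; "tcp_pos": TCP position; "orientation": TCP orientation; "contact_force": force on the tool from outside, world axes, zero at the start; "torque": the same for the moment, N m; "opening": finger opening in m.
Only numpy, scipy, OpenCV 4.12 (cv2) and the standard library are available. Lean on these libraries where they do the work, as an engineer would, in place of code of your own. Each camera call takes 0.05 s, during which the arm holds its last target. There are 200 camera calls.

## Working session

There is one attempt and no reset: what is moved stays moved. The work goes in short steps, each a Python script; the robot and the scene stay as the last script left them, time stands still between calls to the robot, and variables do not carry over. Pictures are saved under pics/ and viewed, about 8 in all and at most 12, crops included, and the job is handed in when it is done.

```bash
mkdir -p pics; cat > h.py <<'E'
from station import r
import numpy as np, cv2, json
def snap(n,f):
    s=r.snapshot(n); cv2.imwrite(f'pics/{f}.png',s['frame'][:,:,::-1])
    np.savez(f'pics/{f}.npz',**{k:np.array(s[k]) for k in s}); return s
def ray(s,px,z):
    K=np.array([[s['fx'],0,s['cx']],[0,s['fy'],s['cy']],[0,0,1]],float)
    u=cv2.undistortPoints(np.array([[px]],float),K,np.array(s['dist_coeffs'],float))[0,0]
    R=np.array(s['R']);t=np.array(s['t']); c=-R.T@t; d=R.T@np.array([u[0],u[1],1])
    return c+d*(z-c[2])/d[2]
def proj(s,X):
    K=np.array([[s['fx'],0,s['cx']],[0,s['fy'],s['cy']],[0,0,1]],float)
    R=np.array(s['R'])
    return cv2.projectPoints(np.array(X,float).reshape(-1,3),cv2.Rodrigues(R)[0],np.array(s['t'],float),K,np.array(s['dist_coeffs'],float))[0].reshape(-1,2)
E
python3 - <<'E'
from h import *
a=snap('scene','a'); b=snap('top','b')
for s in (a,b): print(-np.array(s['R']).T@s['t'], s['fx'])
st=r.sense(); print(st['clock'],st['tcp_pos'],st['orientation'])
E
```

```text
[-0.14757703 -0.39505064  0.53438904] 534.4049629924326
[0.42551991 0.05494294 0.98582011] 498.70387569858724
0.1 [0.16340545 0.57736888 0.4036443 ] [-1.79902572e+02 -3.77040317e-03  1.64199211e+02]
```

View pics/b.png

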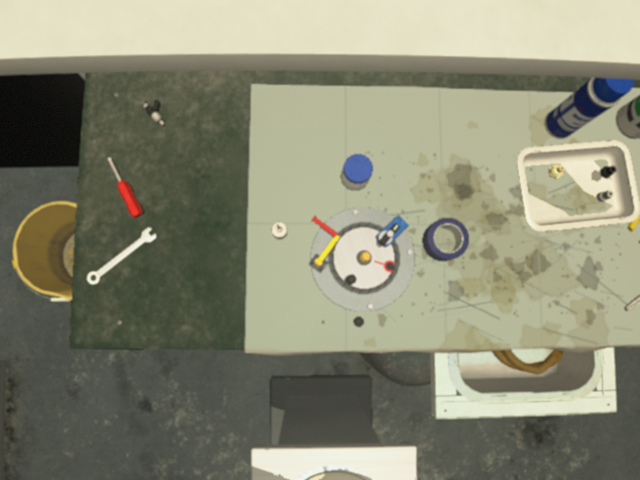

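View pics/a.png

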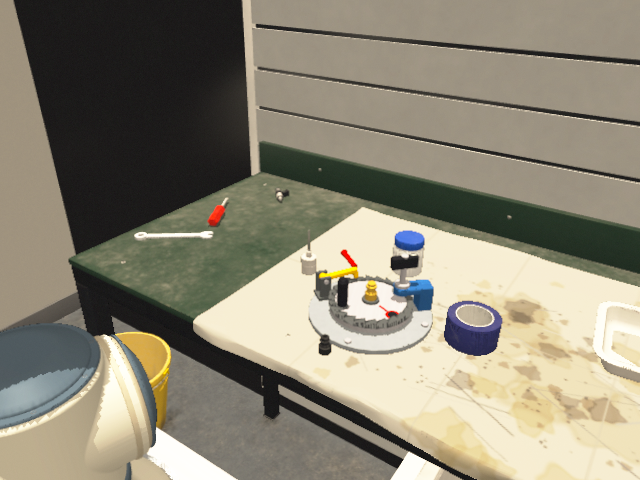

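The top view shows the fixture centred near (362,259), pawl bar in red near (324,228), bracket near (393,230), crank near (349,280), plug (280,230), pot (358,168), tape (446,239) and spare (359,321). I'll enlarge it.

```bash
python3 - <<'E'
import cv2
b=cv2.imread('pics/b.png'); cv2.imwrite('pics/b2.png',cv2.resize(b[200:320,290:430],None,fx=5,fy=5,interpolation=cv2.INTER_CUBIC))
E
```

```text
(no output)
```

View pics/b2.png

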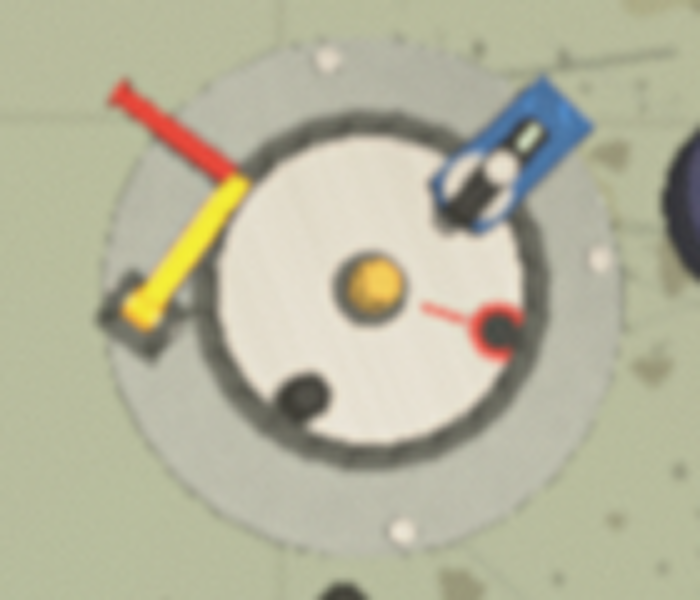

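```bash
cat > m.py <<'E'
from h import *
from scipy.optimize import least_squares
s=dict(np.load('pics/b.npz'))
f=lambda u,v,z: ray(s,(290+u/5-.4,200+v/5-.4),z)
W={n:f(*p) for n,p in dict(base=(363,297,.01),wtop=(370,288,.03),hub=(376,285,.064),brF=(569,103,.054),hole=(495,330,.03),crank=(306,394,.084),barO=(120,92,.056),barI=(238,178,.056),yoke=(143,318,.054)).items()}
for n in W: print(n,W[n].round(4))
rot=lambda a:np.array([np.cos(a),np.sin(a)])
def res(p):
    c=p[:2];a=p[2];w=p[3];d=np.deg2rad
    return np.concatenate([c-W['base'][:2],c-W['wtop'][:2],c-W['hub'][:2],c+.103*rot(a-d(40))-W['brF'][:2],c+.052*rot(a-d(40)+w)-W['hole'][:2],c+.052*rot(a+d(215)+w)-W['crank'][:2]])
b=W['brF']-W['wtop']; a0=np.arctan2(b[1],b[0])+np.deg2rad(40)
q=least_squares(res,[*W['wtop'][:2],a0,-.9]); print(q.x,np.rad2deg(q.x[2]));print((res(q.x)*1000).round(1))
d=W['barO']-W['barI'];print('bar len',np.linalg.norm(d),'bearing',np.rad2deg(np.arctan2(d[1],d[0])-q.x[2]))
for n,px,z in [('pot',(358,167),.073),('plug',(280,230),.03),('tape',(446,239),.046),('spare',(359,321.5),.029)]: print(n,ray(s,px,z).round(3))
def F(p): # fixture frame
    a=q.x[2];R=np.array([[np.cos(a),np.sin(a)],[-np.sin(a),np.cos(a)]]);return R@(p[:2]-q.x[:2])
for n in('barO','barI','yoke'):
    v=F(W[n]); t=np.deg2rad(60);print(n,'radial60',v@[np.cos(t),np.sin(t)],'tang150',v@[-np.sin(t),np.cos(t)])
E
python3 m.py
```

```text
base [ 0.5123 -0.0587  0.01  ]
wtop [ 0.514  -0.0591  0.03  ]
hub [ 0.5119 -0.0573  0.064 ]
brF [ 0.5823 -0.1337  0.054 ]
hole [ 0.4975 -0.1074  0.03  ]
crank [ 0.4705 -0.0288  0.084 ]
barO [0.5862 0.0375 0.056 ]
barI [ 0.5533 -0.0068  0.056 ]
yoke [0.5007 0.0293 0.054 ]
[ 0.51312223 -0.05807697 -0.13210068 -1.06407386] -7.568811529069619
[ 0.9  0.6 -0.8  1.1  1.2 -0.7  0.4 -0.4 -0.9 -0.  -0.7 -0.5]
bar len 0.05521094542395555 bearing 60.98104303942553
pot [ 0.681 -0.046  0.073]
plug [0.567 0.102 0.03 ]
tape [ 0.547 -0.217  0.046]
spare [ 0.391 -0.049  0.029]
barO radial60 0.1203720808169235 tang150 0.00033722372000598766
barI radial60 0.06516922850280572 tang150 -0.0006080756995964644
yoke radial60 0.061678713325172635 tang150 0.06308330711383985
```

Fits the spec to about 1 mm: fixture (0.513,-0.058), yaw -7.6°, wheel about -1.06, bar on bearing 61°. Next, the pawl.

```bash
cat >> h.py <<'E'
C=np.array([.5131,-.0581]);A=-7.57
def rb(deg): d=np.deg2rad(deg+A); return np.array([np.cos(d),np.sin(d)])
def tcp(xy,z): return [float(xy[0]),float(xy[1]),float(z+.163)]
def info(t=''):
    s=r.sense(); print(t,round(s['clock'],2),'g',(np.array(s['tcp_pos'])-[0,0,.163]).round(4),'rpy',np.round(s['orientation'],1),'F',np.round(s['contact_force'],1),'T',np.round(s['torque'],2),'op',round(s['opening'],4),'j6',round(s['joints'][5],1)); return s
E
cat > p1.py <<'E'
from h import *
O=[180,0,60+A]
def arc(th): # bar centre at pawl angle th
    p=th+.0666; return C+.098*rb(60)+(.060-.0601*np.cos(p))*rb(150), .046+.0601*np.sin(p)
xy,z=arc(.05)
r.let_go(); r.reach(tcp(xy,.16),O); info('above')
r.servo_line(tcp(xy,.056),speed=.1); info('down')
r.grab(20); info('grab')
for th in np.linspace(.2,1.85,9):
    xy,z=arc(th); r.servo_line(tcp(xy,z+.002),speed=.08)
info('over'); r.let_go(); info('open')
r.servo_line(tcp(xy,.2),speed=.2); s=snap('scene','c'); t=snap('top','d'); info()
i=np.hstack([cv2.resize(q['frame'][v:v+120,u:u+130],(400,369)) for q,u,v in((s,290,225),(t,290,200))])
cv2.imwrite('pics/cd.png',i[:,:,::-1])
E
python3 p1.py
```

```text
above 2.79 g [0.5726 0.0206 0.1602] rpy [180.   -0.   52.5] F [-0.4 -0.5  0.1] T [-0.09  0.13  0.03] op 0.0879 j6 36.1
down 3.98 g [0.5729 0.0198 0.057 ] rpy [ 1.799e+02 -1.000e-01  5.240e+01] F [-0.   0.5  0.3] T [-0.07  0.09  0.  ] op 0.0878 j6 36.1
grab 5.17 g [0.5724 0.02   0.0557] rpy [-179.9    0.    52.4] F [-2.2  1.5  0.3] T [0.19 0.47 0.08] op 0.0093 j6 36.1
over 7.88 g [0.509  0.069  0.1056] rpy [-1.80e+02 -1.00e-01  5.25e+01] F [-3.  -0.7  7.3] T [-0.13  0.59  0.12] op 0.0093 j6 41.4
open 9.14 g [0.5091 0.0686 0.1045] rpy [180.    0.   52.4] F [-1.6 -0.3 -0.3] T [-0.04  0.1  -0.02] op 0.0878 j6 41.4
 9.87 g [0.509  0.0686 0.1977] rpy [-1.798e+02  1.000e-01  5.240e+01] F [ 0.4 -0.4  0.2] T [-0.07  0.16 -0.  ] op 0.088 j6 41.4
```

View pics/cd.png

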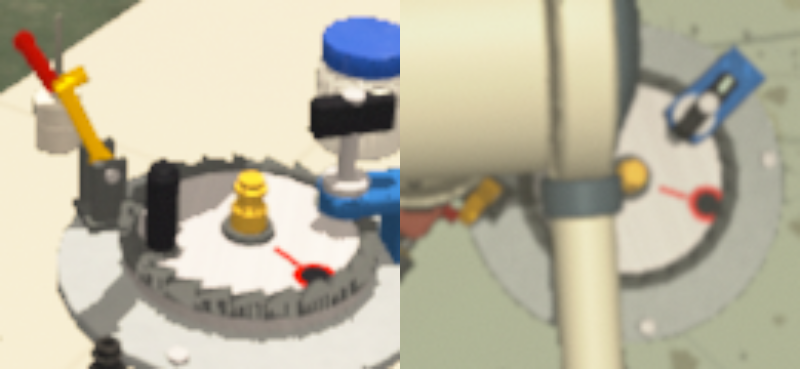

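The pawl lies back: its yellow arm leans left with the red bar near (35,60) in the left crop. Next, the crank.

```bash
cat > p2.py <<'E'
from h import *
O=[180,0,20]
pos=lambda w: C+.052*rb(215+np.rad2deg(w))
w0=-1.064; xy=pos(w0)
r.reach(tcp(xy,.16),O); r.servo_line(tcp(xy,.072),speed=.1); info('down')
r.grab(25); info('grab')
for w in np.linspace(w0,0,9)[1:]: r.servo_line(tcp(pos(w),.072),speed=.08)
r.wait(.3); s=info('turned'); v=np.array(s['tcp_pos'])[:2]-C; print('wheel est',np.rad2deg(np.arctan2(v[1],v[0]))%360-A-215)
r.let_go(); r.servo_line(tcp(pos(0),.16),speed=.2)
xy=C+.052*rb(-40); r.reach(tcp(xy-[.0,0],.26),[180,0,140]); r.wait(.3); info('knob')
w=snap('wrist','w'); print(-w['R'].T@w['t'] if 0 else -np.array(w['R']).T@np.array(w['t']))
print('screw top',proj(w,[*xy,.110]),'crank',proj(w,[*pos(0),.084]),'hub',proj(w,[*C,.064]))
s=snap('scene','e')
E
python3 p2.py
```

```text
down 11.43 g [ 0.47   -0.0294  0.0729] rpy [ 1.8e+02 -1.0e-01  2.0e+01] F [0.8 0.2 0.3] T [-0.09  0.15 -0.04] op 0.0878 j6 62.3
grab 12.51 g [ 0.4698 -0.0295  0.072 ] rpy [180.  -0.  20.] F [ 0.4 -1.1 -0.2] T [-0.25 -0.09  0.04] op 0.0173 j6 62.3
turned 14.81 g [ 0.4669 -0.0822  0.072 ] rpy [180.   0.  20.] F [ 0.7 -2.1  0.3] T [-0.36 -0.    0.05] op 0.0171 j6 55.9
wheel est 0.13948971842069113
knob 18.67 g [ 0.5481 -0.0965  0.26  ] rpy [180.   0. 140.] F [ 0.5 -0.8  0. ] T [-0.04  0.03 -0.02] op 0.0879 j6 -63.5
[ 0.49436331 -0.05082606  0.40374309]
screw top [[317.53451799 236.75557937]] crank [[270.46967328 150.23766906]] hub [[324.84209015 172.26513985]]
```

View pics/w.png

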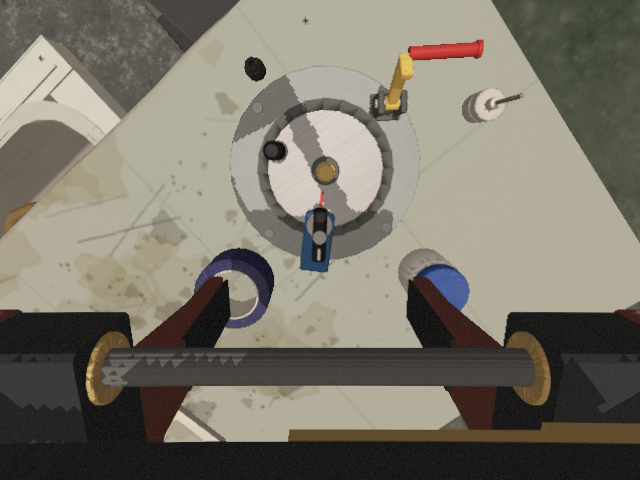

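The wrist view shows the crank top at (274,150), hub at (325,171) and wing about (319,235) near vertical; the red mark points at the screw. I'll enlarge it to read the wing angle.

```bash
python3 - <<'E'
import cv2
b=cv2.imread('pics/w.png'); cv2.imwrite('pics/w2.png',cv2.resize(b[135:280,255:385],None,fx=4,fy=4,interpolation=cv2.INTER_CUBIC))
E
```

```text
(no output)
```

View pics/w2.png

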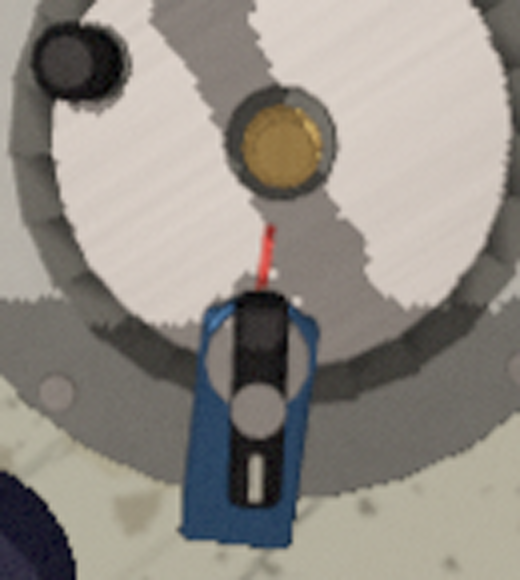

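```bash
python3 - <<'E'
from h import *
s=dict(np.load('pics/w.npz'))
f=lambda u,v,z: ray(s,(255+u/4-.4,135+v/4-.4),z)
a,b=f(261,315,.11),f(256,507,.11); d=b-a
print(a,b,np.linalg.norm(d)); wb=np.rad2deg(np.arctan2(d[1],d[0])); print('bearing',wb,'knob',-np.deg2rad(wb-A+40), 'mid',(a+b)/2,'exp',C+.052*rb(-40))
print('disc',f(258,410,.11)); c=f(68,60,.084)[:2]-f(283,147,.064)[:2]; print('crank wheel',np.rad2deg(np.arctan2(c[1],c[0]))%360-A-215,np.linalg.norm(c))
E
```

```text
[ 0.53392747 -0.08197123  0.11      ] [ 0.56567489 -0.10994956  0.11      ] 0.04231649000040503
bearing -41.38905353490278 knob -0.1078778667054513 mid [ 0.54980118 -0.09596039  0.11      ] exp [ 0.54818383 -0.09648131]
disc [ 0.54927778 -0.0956491   0.11      ]
crank wheel 0.08923850587490278 0.0513910704267974
```

```bash
cat > p3.py <<'E'
from h import *
xy=np.array([.5487,-.0962]); y0=138.6
r.reach(tcp(xy,.15),[180,0,y0]); r.servo_line(tcp(xy,.099),speed=.08); info('down')
r.grab(40); info('grab')
r.servo_line(tcp(xy,.089),speed=.03); r.wait(.2); info('push')
def turn(d):
    j=np.array(r.sense()['joints']); j[5]+=d; r.move_joints([float(x) for x in j])
for k in range(3): turn(11); info('turn')
E
python3 p3.py
```

```text
down 20.07 g [ 0.5488 -0.0962  0.0992] rpy [180.    0.  138.6] F [-0.3 -0.7  0. ] T [-0.05  0.02  0.02] op 0.0881 j6 -62.0
grab 21.23 g [ 0.5489 -0.096   0.099 ] rpy [180.    0.  138.6] F [ 1.8  1.1 -0.8] T [ 0.26 -0.27  0.01] op 0.0119 j6 -62.0
push 21.91 g [ 0.5489 -0.0961  0.0897] rpy [179.9   0.  138.6] F [0.2 3.3 4.8] T [ 0.56 -0.05 -0.04] op 0.0118 j6 -62.0
turn 22.21 g [ 0.5489 -0.096   0.09  ] rpy [179.9   0.  127.8] F [-0.2  3.6  4.9] T [ 0.48  0.04 -0.06] op 0.012 j6 -51.3
turn 22.51 g [ 0.5489 -0.0959  0.0901] rpy [179.9   0.  117.2] F [0.3 2.9 4.4] T [ 0.46  0.05 -0.05] op 0.0116 j6 -40.6
turn 22.81 g [ 0.549  -0.0959  0.0902] rpy [179.9   0.  106.6] F [-0.2  3.5  4.6] T [ 0.5  -0.03 -0.07] op 0.0118 j6 -30.1
```

```bash
cat > p4.py <<'E'
from h import *
xy=np.array([.5487,-.0962]); r.wait(.2); info('pre')
ys=np.linspace(106,12,8)
for i,y in enumerate(ys):
    r.reach(tcp(xy,.089-.002*i/7),[180,0,float(y)]); s=info('t')
    if abs(s['torque'][2])>1.0 or abs(s['contact_force'][2])>35: print('stop'); break
E
python3 p4.py
```

```text
pre 23.01 g [ 0.549  -0.0959  0.0902] rpy [179.9   0.  106.4] F [0.4 3.8 4.6] T [ 0.51 -0.07  0.04] op 0.0119 j6 -29.8
t 23.26 g [ 0.549  -0.096   0.0892] rpy [179.9  -0.  106.1] F [2.7 3.4 5.3] T [ 0.69 -0.35  0.09] op 0.0116 j6 -29.6
t 23.59 g [ 0.5491 -0.0959  0.0891] rpy [179.9  -0.   92.7] F [2.5 5.1 4.9] T [ 0.79 -0.34 -0.07] op 0.0118 j6 -16.1
t 23.93 g [ 0.5491 -0.096   0.0889] rpy [179.9  -0.   79.2] F [2.3 4.4 5. ] T [ 0.76 -0.39 -0.04] op 0.0114 j6 -2.7
t 24.26 g [ 0.5492 -0.096   0.0887] rpy [ 1.799e+02 -1.000e-01  6.580e+01] F [2.9 4.5 5.1] T [ 0.68 -0.44 -0.09] op 0.0118 j6 10.8
t 24.59 g [ 0.5492 -0.096   0.0885] rpy [ 1.799e+02 -1.000e-01  5.240e+01] F [4.  4.7 4.7] T [ 0.68 -0.45 -0.07] op 0.0116 j6 24.2
t 24.93 g [ 0.5493 -0.0961  0.0882] rpy [ 1.799e+02 -1.000e-01  3.890e+01] F [3.9 3.  5.3] T [ 0.72 -0.5  -0.03] op 0.0117 j6 37.6
t 25.26 g [ 0.5493 -0.0961  0.0879] rpy [179.9  -0.2  25.5] F [3.7 4.4 5.4] T [ 0.57 -0.56 -0.01] op 0.0118 j6 51.0
t 25.59 g [ 0.5493 -0.0962  0.0875] rpy [179.9  -0.2  12.1] F [5.2 2.4 4.2] T [ 0.59 -0.66 -0.02] op 0.0117 j6 64.5
```

```bash
cat > p5.py <<'E'
from h import *
xy=np.array([.5487,-.0962])
for y in (9,6,3,0,-3):
    r.reach(tcp(xy,.087),[180,0,y]); s=info('t')
    if abs(s['torque'][2])>.5: break
r.let_go(); info('open')
r.servo_line(tcp(xy,.16),speed=.15); r.reach(tcp(xy,.26),[180,0,50]); r.wait(.3); info('up')
w=snap('wrist','x'); s=snap('scene','y')
print(proj(w,[[*xy,.098],[*C,.064],[*(C+.052*rb(215)),.084]]))
p=proj(w,[[*xy,.098]])[0].astype(int); u,v=np.clip(p-[80,80],0,[480,320])
print(u,v); i=np.hstack([cv2.resize(w['frame'][v:v+160,u:u+160],(400,400),interpolation=2),cv2.resize(s['frame'][225:355,290:450],(400,325),interpolation=2)[:400] if 0 else cv2.resize(s['frame'][225:365,300:440],(400,400),interpolation=2)])
cv2.imwrite('pics/xy.png',i[:,:,::-1])
E
python3 p5.py
```

```text
t 25.84 g [ 0.5493 -0.0963  0.0873] rpy [180.   -0.2   9.1] F [4.4 2.4 4.4] T [ 0.54 -0.69 -0.05] op 0.0115 j6 67.5
t 26.09 g [ 0.5494 -0.0962  0.0873] rpy [180.   -0.2   6.1] F [5.6 3.1 4.1] T [ 0.51 -0.69  0.28] op 0.012 j6 70.4
t 26.34 g [ 0.5492 -0.0962  0.0873] rpy [ 1.8e+02 -1.0e-01  3.2e+00] F [5.  2.  3.5] T [ 0.31 -0.71  0.81] op 0.0119 j6 73.3
open 27.57 g [ 0.5487 -0.0962  0.087 ] rpy [-180.    0.    3.] F [-1.2 -0.3  0.5] T [-0.01  0.11  0.01] op 0.0876 j6 73.6
up 29.3 g [ 0.5487 -0.0962  0.2591] rpy [-179.9    0.    50. ] F [ 0.1  1.1 -0.3] T [-0.07  0.09 -0.  ] op 0.0879 j6 26.6
[[319.00788763 232.93538405]
 [265.86093182 218.77337209]
 [243.85519883 272.20898523]]
239 152
```

View pics/xy.png

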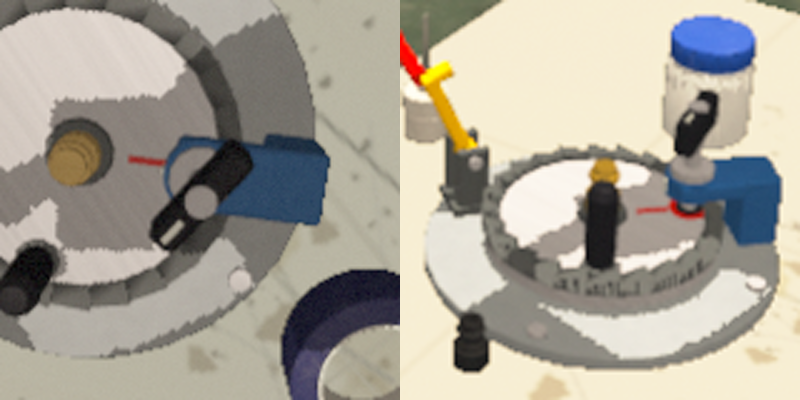

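```bash
python3 - <<'E'
from h import *
s=dict(np.load('pics/y.npz'));xy=[.549,-.096]
print('seen mark',300+301*.35,225+105*.35)
for z in (.112,.110,.108,.098,.1): print(z,proj(s,[*xy,z])[0])
a=s['frame'].astype(int); c=np.load('pics/c.npz')['frame'].astype(int)
for n,f in(('before',c),('after',a)):
    m=(f[240:290,380:430].max(2)<50); v,u=np.nonzero(m); print(n,v.min()+240,v.max()+240,v.mean()+240,u.mean()+380,len(v))
E
```

```text
seen mark 405.35 261.75
0.112 [405.10239189 254.34037097]
0.11 [404.99164515 255.42465561]
0.108 [404.88117204 256.50654043]
0.098 [404.33287245 261.8802808 ]
0.1 [404.44199389 260.81026091]
before 257 269 262.7908745247148 403.5893536121673 263
after 257 279 269.4861111111111 402.875 144
```

The knob dropped about 12 mm and the wing's top mark sits at z≈0.098, which is home. Handing in.

```bash
python3 -c "
from h import *
info(); print(r.hand_in())"
```

```text
29.4 g [ 0.5487 -0.0962  0.2596] rpy [-180.    0.   50.] F [-0.2 -0.4 -0.4] T [-0.09  0.11 -0.01] op 0.0876 j6 26.6
the job is handed in; nothing more can be done
None
```

The job is handed in at 29.4 s of the 62 s allowed, and by my last checks the wheel is locked. `hand_in` gave no verdict.

- **Pawl:** I carried it over by its red bar and let go past upright. It still lies back in the last scene picture.
- **Wheel:** I turned it back by the crank post from about -1.06 rad. The finger position put it at about 0.1° from the locking position, and the wrist picture agreed. The screw then went down about 9 mm, so it entered the hole.
- **Knob:** I pushed it down, caught the thread and turned it about 2.3 rad clockwise in one grip, until the twisting moment rose to 0.8 N m at the stop. After letting go, the wing's top mark was at about 98 mm, and the knob had dropped about 12 mm in the scene picture, which is home.
- **Bystanders and arm:** I never touched the grease pot, steel plug, tape roll or small adapter. The plug is only partly in view in the last picture, and I did not measure any of their positions again. The gripper is open, well above everything and touching nothing.

No check failed or disagreed.

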